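# Reseat the converter can and sniff it with the field probe

### The job

On the open amplifier, the oblong metal can has crept up out of its socket: push it down until it is fully home. Then take the field probe out of its stand, carry it across to the amplifier, clear of everything on the way, and finish holding it upright, still in the gripper, about a centimetre above the middle of the can, with the flat of its loop running along the can's long side. The probe must never touch anything in the amplifier, and the loose things on the bench stay where they are.

Things in the scene. Friction and masses are not known exactly. Their poses are not given: they have to be found in the camera images.
- amp: Open amplifier chassis, fixed: aluminium tray 260 (x) x 300 (y) mm, walls 48 mm high, green board surface 20 mm above the bench. Origin: centre of its underside. A black finned heat sink, 200 x 36 mm, its top 95 mm above the bench, stands along the -y side (centre y = -124 mm), the side towards the probe stand. The board's other fixed parts reach at most 56 mm above the bench.
- socket: Black plug-in socket, 46 (x) x 30 (y) x 10 mm high, fixed on the board and parallel to the amplifier, in one of three places on the board; the oblong metal can stands in it. Origin: centre of its underside, 20 mm above the bench.
- can (a joint): How far the metal can has been pushed into its socket, m: 0 = fully up, 0.008 = fully home. At the start 0 to 0.002, so it stands 6 to 8 mm proud with its brass pins showing. It slides straight down, resists with about 6 N of friction (no spring), and stays where it is left.
- can_top (a point): Centre of the flat top of the oblong bare-metal can: 40 mm long (x axis of this point) x 24 mm wide (y) x 28 mm high, z up. Fully home this point is 58 mm above the bench, otherwise up to 66 mm.
- relay1: Square grey relay, 26 x 26 mm, top 56 mm above the bench, fixed fully home in another of the three plug-in places. Origin: centre of its base's underside. Not part of the job.
- relay2: The same kind of grey relay in the remaining place.
- stand: Grey desk stand, fixed: block 80 (x) x 60 (y) x 75 mm high on a foot of 100 x 80 mm, with an upright slot 36 mm (x) x 10 mm (y) and 68 mm deep in the middle of its top. Origin: centre of its underside. The probe hangs in the slot, its axes parallel to the stand's.
- probe: Loose cordless field probe, 70 to 140 g, upright in the stand. Origin: centre of the underside of its black handle, resting on the stand's top, 75 mm above the bench. Handle 28 (x) x 20 (y) mm, 66 mm high, grey cap to 70 mm. Below: 8 mm neck, then a flat copper loop, 32 mm outside, 6 mm thick, in the probe's x-z plane (its flat runs along x), ending 60 mm below the origin. z up.
- probe_tip (a point): Lowest point of the probe's loop, on the probe's axis, 60 mm below the handle's underside; axes as the probe's.
- bottle: White plastic bottle, 40 mm across, 85 mm high, loose bystander behind the stand. Origin: centre of its underside.
- tape: White plastic ring, 64 mm outside, 20 mm high, loose bystander between the stand and the amplifier.
- screwdriver: Screwdriver lying on the right of the bench, loose bystander.
- pliers: Red-handled pliers lying on the right of the bench, about 150 mm long, loose bystander.
- finblock: Small aluminium finned block, 50 x 35 x 28 mm, loose bystander left of the amplifier.
- sparerelay: Spare grey relay, 28 x 28 x 36 mm, loose bystander on the left of the bench.
Things that resemble listed ones, but are neither listed nor needed, are in the scene too. Leave any orange or pink look-alike of the stand alone.

How it is judged:
By the outcome, as a careful person would: the job done as asked, in the order asked, and still so for the second after the job is handed in, while the arm keeps its last pose, push and grip.
It also fails if it takes over 64 s, if anything falls off the work surface, if the arm or the gripper's body presses on something with over 40 N, if the wrist force passes 120 N, or if a joint passes its speed limit or range.

### The arm

A 6-joint arm with a two-finger parallel gripper is mounted at the origin on the work surface. World frame = base frame: x ahead of the robot, y to its left, z up, the work surface at z = 0. Lengths are in m, angles in rad, forces in N, time in s.
With the tool pointing down it reaches from about 0.375 to 0.925 m from the base axis. Payload 5.7 kg.
Tool frame: the origin (TCP) lies at the centre of the arm's flange, where the gripper is bolted on; the fingertips stand 173 mm ahead of it and the grasp point (between the pads) lies 155 mm ahead of it; z points along the fingers, y is the line along which they close (so a half turn about z gives the same grasp; the last joint's range is limited). The gripper opens to 85 mm and grips with 20 to 120 N. Pads are 22 mm wide; open, the fingers measure 114 mm over their backs; the gripper's body (76 mm by 85 mm) begins 54 mm behind the grasp point. The pads swing forward as they close: fully open they stand 13 mm farther back than shut.
Start: joints at [0.995, 0.359, 1.51, -0, 1.272, -0.115], TCP at [0.267, 0.537, 0.405] pointing down, gripper open.
Joint ranges: [-2.97, 2.97], [-1.01, 2.36], [0.21, 2.38], [-0.96, 4.11], [0.2, 2.71], [-2.98, 2.98]. Speed limits (rad/s): [2.39, 2.39, 3.14, 3.14, 3.14, 3.14].

### API

Orientations are given as [roll, pitch, yaw] about the fixed x, y, z axes, in that order (R = Rz(yaw) Ry(pitch) Rx(roll)).
In Python, from workcell import bot, cams, spotter gives the robot as it stands. The module is installed in compiled form; this text tells all that it offers.
- The arm moves only by the tool arm_command, never from a script. Its argument "deltas" is a list of rows, each a list of 7 numbers: the opening, from 0 (shut) to 1 (fully open), then the shift along the tool's x, y, z in units of 60 mm (1.0 is 60 mm), then the turn, a rotation vector about the tool's x, y, z in units of 5 degrees (1.0 is 5 degrees). A call has 1 to 10 rows; each row shifts and turns the commanded pose from where the row before left it, along the tool's axes as they then stand; what a row does not reach is not made up. A row lasts 1/8 s, in which the tool goes at most 62.5 mm and 10.7 degrees, less where a joint would pass 70% of its speed; a pose out of reach is approached as far as the arm can. A call is refused whole if a number of a shift passes 1 or a number of a turn 1, either way. A call with a gripper value outside its range is refused whole. The fingers move at their own pace and stop on an object; "newtons" is the grip in N (left out, the last holds). Time passes only in rows, so rows that do not move let the fingers close. It gives the time, the measured TCP pose, the force, the opening and the grip force at its end, in the units of the state.
- bot.sense(): the state, without advancing time (a new reading comes with each control period).
- cams.capture(name): name is "side" or "top" or "wrist"; returns the picture (400x640x3 uint8, red, green, blue); there is no depth.
- cams.calibration(name): a dict with "vertical_fov" (degrees; the focal length in pixels is half the picture's height over the tangent of half this angle, whatever the lens; pixels are square), "cx", "cy" (the principal point, pixels), "xyz" and "attitude" of the camera in the world; the wrist camera has in their place "tool_from_camera" (4x4, takes a point from camera to tool coordinates, whose origin is the TCP and whose axes are the flange's). Camera axes: x right, y down, z forward; pixel columns grow to the right and rows downward; lengths in m; the calibration is good to about 2 mm. A picture is of the moment at which its call begins: read the wrist's pose just before it. calibration takes no time and is no camera call.
- bot.finish_job(): hands the job in; it is judged then, once.
Trained networks look in the newest picture that a camera, given by its name, has taken for a name from the list of things; names that differ only in an ending like _2 or _b are one class to them, and where a whole thing is asked for, a point or a joint stands for the part that bears it (a point fixed in the world has none). Each returns a list of dicts, best first, with "score" (0 to 1); they miss things now and then, are a little off and sometimes report something else, mostly with a low value. They report only what shows in the picture. A call takes as long as a camera call. They do not tell look-alikes from the thing itself.
- spotter.recognise(camera, query): "xyz" ([x, y, z] in m, in the coordinates of the camera as it stood for that picture, good to about 4 mm: the middle of the surface that is visible of it).
- spotter.silhouettes(camera, query): "mask" (400x640 bool, what is visible of it).
The state is a dict: "clock": time; "joint_positions": joint angles; "qvel": joint speeds; "joint_efforts": joint torques, N m; "position": TCP position; "tool_rot": TCP orientation; "wrist_force": force on the tool from outside, world axes, zero at the start; "wrist_torque": the same for the moment, N m; "opening": opening from 0.0 (shut) to 1.0 (fully open); "grip_force": force on a finger pad.
Only numpy, scipy, OpenCV 4.12 (cv2) and the standard library are available. Lean on these libraries where they do the work, as an engineer would, in place of code of your own. Each camera call takes 0.05 s, during which the arm holds its last target. There are 200 camera calls.

## Working session

There is one attempt and no reset: what is moved stays moved. The work goes in short steps, Python scripts to look and compute and a tool call to move; the robot and the scene stay as the last step left them, time stands still between calls to the robot, and variables do not carry over. Pictures are saved under pics/ and viewed, at most 10 in all, crops included, and the job is handed in when it is done.

Besides the shell and the picture viewer there is one more tool, called as name(argument=value, ...) on one line, values as JSON. arm_command: Moves the arm, as the interface text tells. Its arguments: {"type":"object","properties":{"deltas":{"type":"array"},"newtons":{"type":"number"}},"required":["deltas"]}

```bash
mkdir -p pics
cat > h.py <<'E'
import numpy as np, cv2
from scipy.spatial.transform import Rotation as R
from workcell import bot,cams,spotter
def pose(name,st=None):
    c=cams.calibration(name)
    if 'tool_from_camera' in c:
        T=np.eye(4);T[:3,:3]=R.from_euler('xyz',st['tool_rot']).as_matrix();T[:3,3]=st['position'];return T@np.array(c['tool_from_camera'])
    T=np.eye(4);T[:3,:3]=R.from_euler('xyz',c['attitude']).as_matrix();T[:3,3]=c['xyz'];return T
def foc(name):
    c=cams.calibration(name);return 200/np.tan(np.radians(c['vertical_fov'])/2),c['cx'],c['cy']
def ray(name,T,u,v,z):
    f,cx,cy=foc(name);d=T[:3,:3]@np.array([(u-cx)/f,(v-cy)/f,1]);o=T[:3,3];return o+d*(z-o[2])/d[2]
def proj(name,T,P):
    f,cx,cy=foc(name);p=(np.asarray(P)-T[:3,3])@T[:3,:3];return p[...,:2]/p[...,2:]*f+[cx,cy]
def snap(name,fn):
    st=bot.sense();im=cams.capture(name);cv2.imwrite('pics/'+fn,im[...,::-1]);return im,pose(name,st)
E
python3 - <<'E'
from h import *
print(bot.sense())
for n in ['top','side']:
    print(n,cams.calibration(n))
    im,T=snap(n,n+'1.png')
    for q in ['amp','socket','can_top','relay1','stand','probe','bottle','tape','finblock']:
        for d in spotter.recognise(n,q)[:3]:
            print(q,round(d['score'],2),np.round(T[:3,:3]@d['xyz']+T[:3,3],3))
print(cams.calibration('wrist'))
E
```

```text
{'clock': 0.0, 'joint_positions': array([ 9.94921974e-01,  3.59491371e-01,  1.51145133e+00, -1.12999224e-05,
        1.27251316e+00, -1.15117002e-01]), 'qvel': array([-0.00031665, -0.00098346, -0.00057433,  0.00079892, -0.00139988,
       -0.0009135 ]), 'joint_efforts': array([-8.33512167e-04, -5.27612257e+01, -2.78617644e+01, -2.24600913e-04,
        1.32359471e-02, -2.21142324e-05]), 'position': array([0.26658888, 0.53710492, 0.40385422]), 'tool_rot': array([-3.13974054e+00, -2.03289711e-04,  2.68083845e+00]), 'wrist_force': array([ 0.35567213,  0.32164229, -0.11037944]), 'wrist_torque': array([-0.01220477,  0.00227249, -0.0039035 ]), 'grip_force': 0.0, 'opening': 1.003361444190015}
top {'vertical_fov': 50.29163831669305, 'cx': 331.6128996181052, 'cy': 192.65815262438912, 'xyz': array([ 0.27438327, -0.07567543,  1.51614738]), 'attitude': array([-2.95139226, -0.00551502, -1.54576658])}
amp 0.71 [ 0.479 -0.257  0.138]
amp 0.69 [0.56  0.119 0.022]
socket 0.69 [0.618 0.072 0.064]
can_top 0.72 [ 0.317 -0.479  0.018]
can_top 0.57 [0.614 0.076 0.067]
relay1 0.7 [ 0.477 -0.256  0.143]
rela
[... 814 characters left out ...]
14 -0.288  0.059]
probe 0.7 [ 0.476 -0.266  0.116]
bottle 0.79 [ 0.725 -0.251  0.047]
bottle 0.18 [0.54  0.097 0.027]
tape 0.69 [ 0.426 -0.156  0.016]
tape 0.43 [ 0.478 -0.268  0.118]
finblock 0.68 [0.445 0.389 0.023]
finblock 0.68 [0.476 0.088 0.045]
{'vertical_fov': 67.91981033954478, 'cx': 319.3815651393162, 'cy': 199.06243132232947, 'tool_from_camera': array([[-6.19669948e-04, -9.62552052e-01, -2.71096225e-01,
         6.96529415e-02],
       [ 9.99999805e-01, -6.17273040e-04, -9.41082666e-05,
        -1.45377477e-03],
       [-7.67562859e-05, -2.71096230e-01,  9.62552247e-01,
         3.11185198e-02],
       [ 0.00000000e+00,  0.00000000e+00,  0.00000000e+00,
         1.00000000e+00]])}
```

View pics/top1.png

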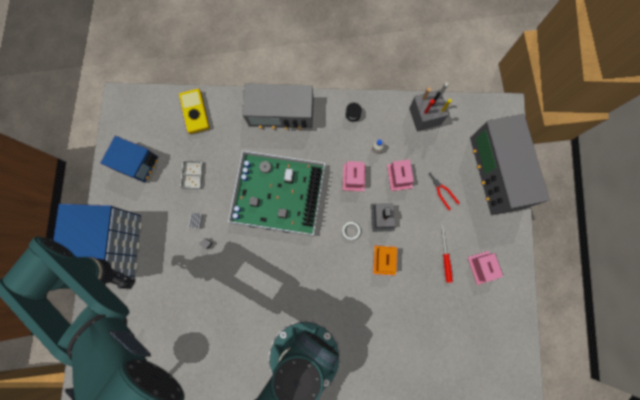

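View pics/side1.png

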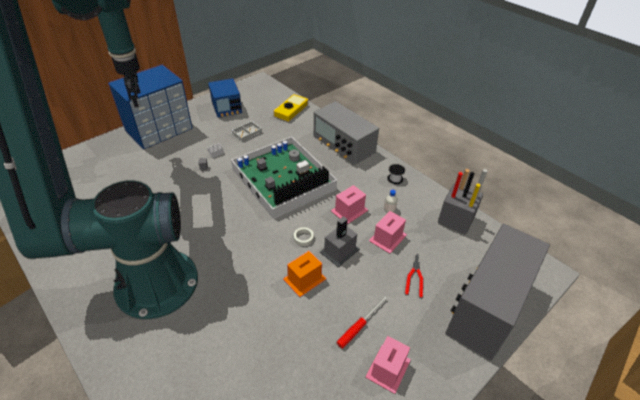

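The top view shows the amplifier centred near (280,192) with the white can at about (289,175). The grey stand with the probe is at (384,216), and the pink and orange look-alikes are near it. The tape is at (351,231). I'll go above the amplifier for a wrist view.

arm_command(deltas=[[0, -0.68, -0.39, 0, 0, 0, 0], [0, -0.68, -0.39, 0, 0, 0, 0], [0, -0.68, -0.39, 0, 0, 0, 0], [0, -0.68, -0.39, 0, 0, 0, 0], [0, -0.68, -0.39, 0, 0, 0, 0], [0, -0.68, -0.39, 0, 0, 0, 0], [0, -0.68, -0.39, 0, 0, 0, 0], [0, -0.68, -0.39, 0, 0, 0, 0], [0, -0.68, -0.39, 0, 0, 0, 0], [0, -0.68, -0.39, 0, 0, 0, 0]])

```text
clock: 2.25
position: [0.529, 0.145, 0.4049]
tool_rot: [3.141, 0.0, 2.681]
wrist_force: [0.4, 1.2, -0.7]
opening: 0.002
grip_force: 0.0
```

arm_command(deltas=[[0, -0.68, -0.39, 0, 0, 0, 0], [0, -0.68, -0.39, 0, 0, 0, 0], [0, 0, 0, 0, 0, 0, -1], [0, 0, 0, 0, 0, 0, -1], [0, 0, 0, 0, 0, 0, -1], [0, 0, 0, 0, 0, 0, -1], [0, 0, 0, 0, 0, 0, -1], [0, 0, 0, 0, 0, 0, 0], [0, 0, 0, 0, 0, 0, 0]])

```text
clock: 3.38
position: [0.5805, 0.0682, 0.4047]
tool_rot: [-3.142, -0.0, 3.115]
wrist_force: [-0.9, -0.1, -0.5]
opening: 0.001
grip_force: 0.0
```

Run:
```python
from h import *
print(bot.sense())
im,T=snap('wrist','w1.png')
for q in ['amp','socket','can_top','relay1','stand','probe']:
    for d in spotter.recognise('wrist',q)[:2]:
        print(q,round(d['score'],2),np.round(T[:3,:3]@d['xyz']+T[:3,3],3))
for q in ['can_top','amp']:
  for d in spotter.silhouettes('wrist',q)[:2]:
    m=d['mask'].astype(np.uint8);c,_=cv2.findContours(m,0,2);c=max(c,key=cv2.contourArea);print(q,d['score'],m.sum(),cv2.minAreaRect(c))
    print([np.round(ray('wrist',T,*p,.065 if q!='amp' else .048),3) for p in cv2.boxPoints(cv2.minAreaRect(c))])
```

```text
{'clock': 3.375, 'joint_positions': array([-1.17411758e-03,  3.36542911e-01,  1.54473945e+00, -9.21733634e-05,
        1.26033746e+00, -1.54584560e+00]), 'qvel': array([-2.64865191e-04, -7.75885820e-04, -8.07333834e-05,  7.61845837e-04,
       -5.30375088e-04, -5.89703199e-03]), 'joint_efforts': array([-6.34349810e-03, -5.10670602e+01, -2.76954299e+01, -1.48245243e-03,
        1.07477150e-03, -1.10384880e-02]), 'position': array([0.58046411, 0.06820102, 0.40470918]), 'tool_rot': array([-3.14150424e+00, -2.49690943e-05,  3.11549597e+00]), 'wrist_force': array([-0.90851679, -0.13075964, -0.51057884]), 'wrist_torque': array([ 0.00565663, -0.02401463,  0.02302622]), 'grip_force': 0.0, 'opening': 0.0013379666217698016}
amp 0.8 [0.533 0.118 0.024]
socket 0.97 [0.607 0.073 0.063]
can_top 0.89 [0.612 0.075 0.066]
relay1 0.85 [0.491 0.089 0.053]
relay1 0.8 [0.52  0.189 0.06 ]
stand 0.85 [ 0.62  -0.14   0.068]
stand 0.81 [ 0.489 -0.233  0.037]
can_top 0.6 835 ((327.7090148925781, 212.7008056640625), (22.000186920166016, 40.01679992675781), 5.19442892074585)
[array([0.635, 0.061, 0.065]), array([0.589, 0.066, 0.065]), array([0.592, 0.09 , 0.065]), array([0.638, 0.085, 0.065])]
can_top 0.41 1110 ((326.6707458496094, 209.4634246826172), (24.847097396850586, 46.27081298828125), 6.34019136428833)
[array([0.634, 0.057, 0.065]), array([0.582, 0.065, 0.065]), array([0.585, 0.091, 0.065]), array([0.638, 0.085, 0.065])]
```

View pics/w1.png

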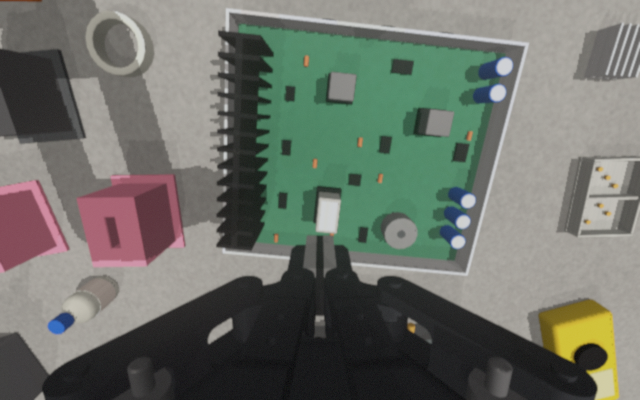

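The wrist view shows the can at about (327,212), long axis roughly vertical in the picture. The tray corners are near (228,10), (526,43), (468,272) and (222,252), with the heat sink on the left. Next I'll refine the can's top and the amplifier's yaw.

Run:
```python
from h import *
st=bot.sense();T=pose('wrist',st);im=cv2.imread('pics/w1.png')
for p in [(228,10),(526,43),(468,272),(222,252)]: print(np.round(ray('wrist',T,*p,.048),4))
x0,y0=290,170
c=im[y0:y0+90,x0:x0+110]
cv2.imwrite('pics/w1c.png',cv2.resize(c,None,fx=6.5,fy=6.5,interpolation=2))
b=(im.min(2)>140).astype(np.uint8);b[:y0]=0;b[y0+90:]=0;b[:,:x0]=0;b[:,380:]=0
k,_=cv2.findContours(b,0,2);k=max(k,key=cv2.contourArea);r=cv2.minAreaRect(k);print(r,cv2.contourArea(k))
for z in (.065,.0):print([np.round(ray('wrist',T,*p,z or .058),4) for p in cv2.boxPoints(r)])
```

```text
[ 0.4101 -0.0168  0.048 ]
[0.4463 0.2756 0.048 ]
[0.6992 0.2461 0.048 ]
[ 0.6649 -0.0518  0.048 ]
((327.8658447265625, 215.20730590820312), (21.42371940612793, 34.45463943481445), 6.340190887451172) 678.0
[array([0.6341, 0.0613, 0.065 ]), array([0.5947, 0.0666, 0.065 ]), array([0.5979, 0.0895, 0.065 ]), array([0.6375, 0.085 , 0.065 ])]
[array([0.6369, 0.0611, 0.058 ]), array([0.5966, 0.0665, 0.058 ]), array([0.5999, 0.0899, 0.058 ]), array([0.6404, 0.0853, 0.058 ])]
```

View pics/w1c.png

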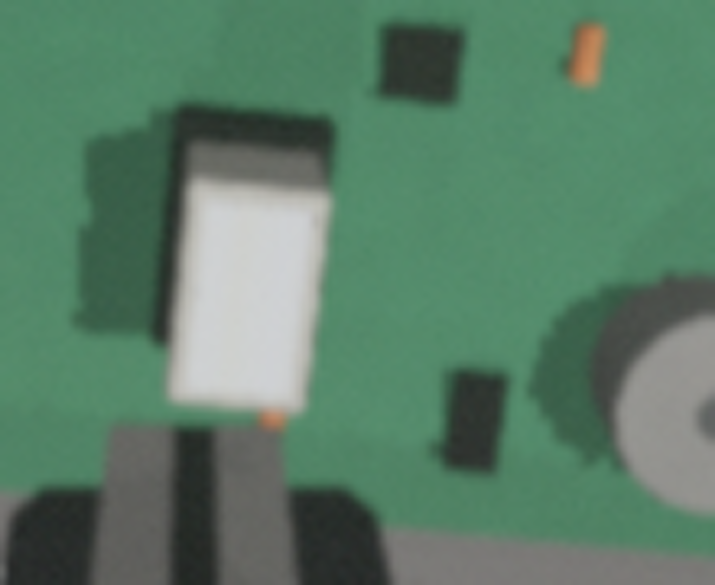

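arm_command(deltas=[[0, -0.59, 0.14, 0, 0, 0, 0], [0, 0, 0, 0, 0, 0, 0.57], [0, 0, 0, 0, 0, 0, 0.57], [0, 0, 0, 0.7, 0, 0, 0], [0, 0, 0, 0.7, 0, 0, 0], [0, 0, 0, 0.7, 0, 0, 0], [0, 0, 0, 0.4, 0, 0, 0], [0, 0, 0, 0, 0, 0, 0]])

```text
clock: 4.82
position: [0.6151, 0.0757, 0.2527]
tool_rot: [-3.141, -0.005, 3.018]
wrist_force: [-0.3, -0.1, -0.4]
opening: -0.0
grip_force: 0.0
```

arm_command(deltas=[[0, 0, 0, 0.05, 0, 0, 0], [0, 0, 0, 0.05, 0, 0, 0], [0, 0, 0, 0.05, 0, 0, 0], [0, 0, 0, 0.05, 0, 0, 0], [0, 0, 0, 0, 0, 0, 0]])

```text
clock: 5.45
position: [0.6159, 0.0757, 0.2426]
tool_rot: [-3.141, -0.0, 3.018]
wrist_force: [0.2, -0.2, -0.4]
opening: -0.001
grip_force: 0.0
```

arm_command(deltas=[[0, 0, 0, 0.035, 0, 0, 0], [0, 0, 0, 0.035, 0, 0, 0], [0, 0, 0, 0.035, 0, 0, 0], [0, 0, 0, 0.035, 0, 0, 0], [0, 0, 0, 0, 0, 0, 0]])

```text
clock: 6.08
position: [0.6161, 0.0757, 0.2345]
tool_rot: [-3.142, 0.0, 3.018]
wrist_force: [-0.9, 0.1, 3.4]
opening: 0.002
grip_force: 1.8
```

arm_command(deltas=[[0, 0, 0, 0.035, 0, 0, 0], [0, 0, 0, 0.025, 0, 0, 0], [0, 0, 0, 0, 0, 0, 0], [0, 0, 0, 0, 0, 0, 0]])

```text
clock: 6.58
position: [0.6161, 0.0757, 0.2314]
tool_rot: [-3.142, 0.0, 3.018]
wrist_force: [-2.9, 0.0, 8.2]
opening: 0.001
grip_force: 4.0
```

Sliding; push on to the hard stop.

arm_command(deltas=[[0, 0, 0, 0.025, 0, 0, 0], [0, 0, 0, 0, 0, 0, 0], [0, 0, 0, 0, 0, 0, 0]])

```text
clock: 6.95
position: [0.6161, 0.0757, 0.2313]
tool_rot: [-3.142, 0.001, 3.018]
wrist_force: [-5.2, -0.9, 19.2]
opening: 0.001
grip_force: 9.5
```

arm_command(deltas=[[0, 0, 0, 0.025, 0, 0, 0], [0, 0, 0, 0, 0, 0, 0], [0, 0, 0, 0, 0, 0, 0]])

```text
clock: 7.32
position: [0.6161, 0.0758, 0.2312]
tool_rot: [-3.142, 0.001, 3.018]
wrist_force: [-8.1, -0.9, 29.8]
opening: 0.003
grip_force: 15.0
```

The can stops hard with the fingertips at 58 mm, so it is home. I'll lift off and go look at the stand.

arm_command(deltas=[[0, 0, 0, -0.5, 0, 0, 0], [0, 0, 0, -0.9, 0, 0, 0], [0, 0, 0, -0.9, 0, 0, 0], [0, 0, 0, -0.9, 0, 0, 0]])

```text
clock: 7.82
position: [0.6158, 0.0757, 0.4211]
tool_rot: [-3.141, -0.0, 3.018]
wrist_force: [0.9, -0.0, 0.2]
opening: -0.004
grip_force: 0.0
```

arm_command(deltas=[[0.6, 0.26, -0.72, 0, 0, 0, 0], [0.6, 0.26, -0.72, 0, 0, 0, 0], [0.6, 0.26, -0.72, 0, 0, 0, 0], [0.6, 0.26, -0.72, 0, 0, 0, 0], [0.6, 0.26, -0.72, 0, 0, 0, 0], [0.6, 0.26, -0.72, 0, 0, 0, 0], [0.6, 0.26, -0.72, 0, 0, 0, 0], [0.6, 0.26, -0.72, 0, 0, 0, 0], [0.6, 0, 0, 0, 0, 0, 0], [0.6, 0, 0, 0, 0, 0, 0]])

```text
clock: 9.07
position: [0.4495, -0.2516, 0.4195]
tool_rot: [3.141, -0.0, 3.017]
wrist_force: [-1.0, -0.3, 0.4]
opening: 0.603
grip_force: 0.0
```

Run:
```python
from h import *
st=bot.sense();print(st['position'],st['tool_rot'],st['opening'])
im,T=snap('wrist','w2.png')
for q in ['stand','probe']:
    for d in spotter.recognise('wrist',q)[:3]:
        print(q,round(d['score'],2),np.round(T[:3,:3]@d['xyz']+T[:3,3],3))
for d in spotter.silhouettes('wrist','probe')[:2]:
    m=d['mask'].astype(np.uint8);c,_=cv2.findContours(m,0,2);c=max(c,key=cv2.contourArea);print(d['score'],m.sum(),cv2.boundingRect(c))
```

```text
[ 0.44949017 -0.25156553  0.41950584] [ 3.14090618e+00 -1.49915536e-04  3.01678831e+00] 0.6031897521649752
stand 0.91 [ 0.603 -0.312  0.056]
stand 0.86 [ 0.326 -0.586  0.014]
stand 0.79 [ 0.46  -0.255  0.072]
0.76 1125 (300, 197, 27, 54)
```

View pics/w2.png

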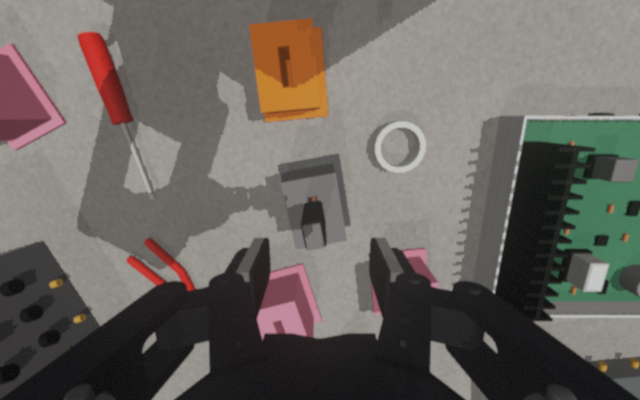

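The grey stand is at about (313,205) with the probe in it, its cap near (314,238). I'll zoom in for the corners.

Run:
```python
import cv2
im=cv2.imread('pics/w2.png')[145:265,260:370]
im=cv2.convertScaleAbs(im,alpha=1.8)
cv2.imwrite('pics/w2c.png',cv2.resize(im,None,fx=5,fy=5,interpolation=2))
```

```text
(no output)
```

View pics/w2c.png

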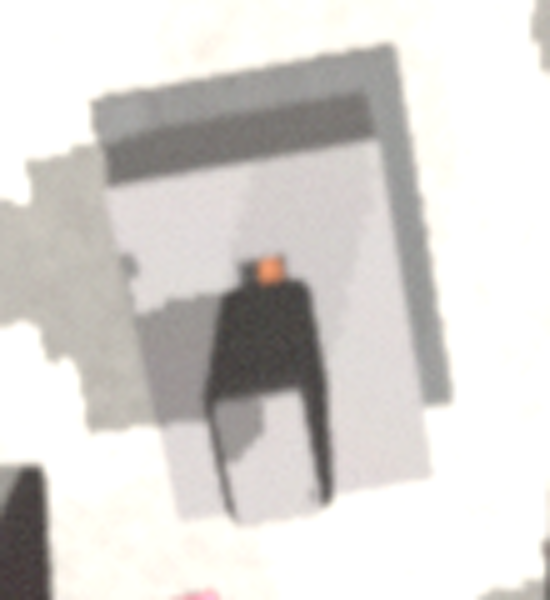

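Run:
```python
from h import *
T=pose('wrist',bot.sense())
def f(P,z):
    Q=np.array([ray('wrist',T,260+u/5,145+v/5,z)[:2] for u,v in P])
    print(np.round(Q,4),'c',Q.mean(0))
    for i in range(4):
        d=Q[(i+1)%4]-Q[i];print(np.round(np.hypot(*d),4),np.degrees(np.arctan2(d[1],d[0])).round(1))
f([(108,187),(380,140),(430,475),(182,520)],.075)
f([(215,400),(302,387),(328,503),(236,523)],.145)
f([(94,100),(395,45),(452,403),(150,450)],.01)
```

```text
[[ 0.4443 -0.2922]
 [ 0.4413 -0.2328]
 [ 0.5198 -0.2299]
 [ 0.5239 -0.2876]] c [ 0.48230411 -0.26064427]
0.0595 92.9
0.0785 2.2
0.0579 -85.9
0.0797 -176.7
[[ 0.4699 -0.2687]
 [ 0.4694 -0.2534]
 [ 0.4917 -0.2514]
 [ 0.4936 -0.2682]] c [ 0.48114964 -0.2604385 ]
0.0154 92.0
0.0225 4.9
0.0169 -83.7
0.0237 -178.8
[[ 0.4346 -0.3024]
 [ 0.4301 -0.2243]
 [ 0.5284 -0.2191]
 [ 0.5319 -0.3025]] c [ 0.48122057 -0.26205649]
0.0782 93.3
0.0984 3.0
0.0836 -87.6
0.0973 179.9
```

arm_command(deltas=[[0.6, -0.55, -0.08, 0, 0, 0, 0], [0.6, 0, 0, 0, 0, 0, -0.68], [0.6, 0, 0, 0, 0, 0, -0.68], [0.6, 0, 0, 0, 0, 0, -0.68], [0.6, 0, 0, 0, 0, 0, 0], [0.6, 0, 0, 0.5, 0, 0, 0], [0.6, 0, 0, 0.5, 0, 0, 0], [0.6, 0, 0, 0.5, 0, 0, 0], [0.6, 0, 0, 0.5, 0, 0, 0], [0.6, 0, 0, 0.49, 0, 0, 0]])

```text
clock: 10.52
position: [0.4819, -0.2602, 0.2695]
tool_rot: [-3.141, 0.0, -3.088]
wrist_force: [0.3, -1.2, 0.4]
opening: 0.6
grip_force: 0.0
```

arm_command(deltas=[[0.6, 0, 0, 0, 0, 0, 0], [0.6, 0, 0, 0, 0, 0, 0]])

```text
clock: 10.78
position: [0.4822, -0.2607, 0.2712]
tool_rot: [-3.141, 0.001, -3.088]
wrist_force: [-0.1, -0.7, -0.7]
opening: 0.601
grip_force: 0.0
```

Run:
```python
from h import *
im,T=snap('wrist','w3.png')
cv2.imwrite('pics/w3.png',cv2.convertScaleAbs(im[...,::-1],alpha=1.6))
```

```text
(no output)
```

View pics/w3.png

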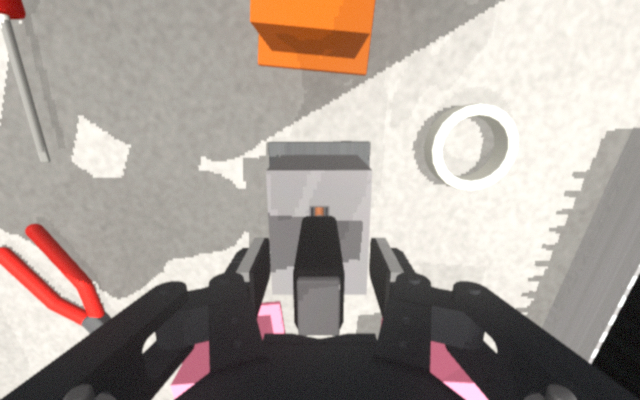

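The stand is square in the picture with the handle centred between the pads at (319,270). I'll grip and lift.

arm_command(deltas=[[0, 0, 0, 0, 0, 0, 0], [0, 0, 0, 0, 0, 0, 0], [0, 0, 0, 0, 0, 0, 0], [0, 0, 0, 0, 0, 0, 0], [0, 0, 0, 0, 0, 0, 0], [0, 0, 0, 0, 0, 0, 0]], newtons=50)

```text
clock: 11.58
position: [0.482, -0.2609, 0.2714]
tool_rot: [-3.14, 0.001, -3.088]
wrist_force: [-1.5, 0.2, 6.2]
opening: 0.231
grip_force: 48.8
```

arm_command(deltas=[[0, 0, 0, -0.1, 0, 0, 0], [0, 0, 0, -0.3, 0, 0, 0], [0, 0, 0, -0.3, 0, 0, 0], [0, 0, 0, -0.3, 0, 0, 0], [0, 0, 0, -0.4, 0, 0, 0], [0, 0, 0, -0.4, 0, 0, 0], [0, 0, 0, -0.4, 0, 0, 0], [0, 0, 0, -0.2, 0, 0, 0], [0, 0, 0, 0, 0, 0, 0]])

```text
clock: 12.7
position: [0.4817, -0.2607, 0.4149]
tool_rot: [-3.141, 0.001, -3.088]
wrist_force: [1.2, -0.5, -1.5]
opening: 0.225
grip_force: 49.1
```

Run:
```python
from h import *
im,T=snap('side','s2.png')
p=proj('side',T,np.array([.482,-.26,.25])).astype(int);print(p)
c=im[max(0,p[1]-60):p[1]+60,p[0]-70:p[0]+70,::-1]
cv2.imwrite('pics/s2c.png',cv2.resize(c,None,fx=5,fy=5,interpolation=2))
```

```text
[343 193]
```

View pics/s2c.png

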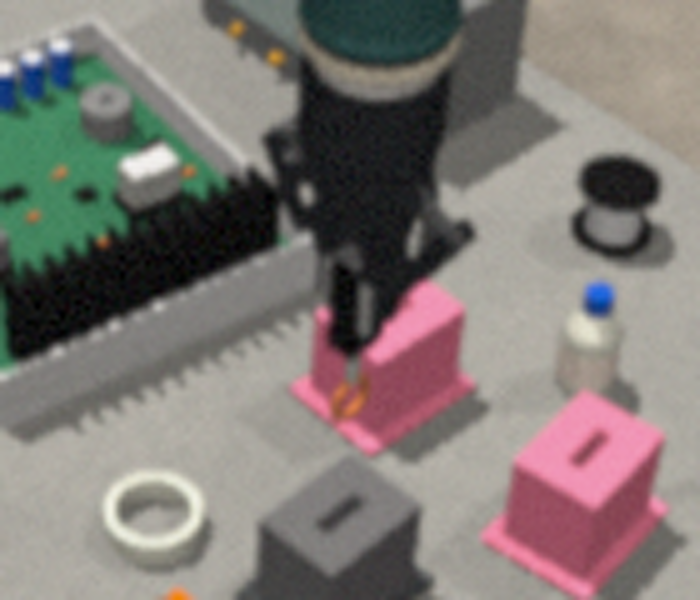

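arm_command(deltas=[[0, -0.12, 0.27, 0, 0, 0, 0], [0, -0.28, 0.61, 0, 0, 0, 0], [0, -0.28, 0.61, 0, 0, 0, 0], [0, -0.28, 0.61, 0, 0, 0, 0], [0, -0.28, 0.61, 0, 0, 0, 0], [0, -0.28, 0.61, 0, 0, 0, 0], [0, -0.28, 0.61, 0, 0, 0, 0], [0, -0.28, 0.61, 0, 0, 0, 0], [0, -0.28, 0.61, 0, 0, 0, 0], [0, -0.17, 0.33, 0, 0, 0, 0]])

```text
clock: 14.0
position: [0.6154, 0.0786, 0.4132]
tool_rot: [3.141, -0.002, -3.085]
wrist_force: [-0.3, -0.9, -1.5]
opening: 0.23
grip_force: 49.2
```

arm_command(deltas=[[0, 0, 0, 0, 0, 0, 0.68], [0, 0, 0, 0, 0, 0, 0.68], [0, 0, 0, 0, 0, 0, 0.68], [0, 0, 0, 0, 0, 0, 0], [0, 0, 0, 0.2, 0, 0, 0], [0, 0, 0, 0.2, 0, 0, 0], [0, 0, 0, 0.2, 0, 0, 0], [0, 0, 0, 0.2, 0, 0, 0], [0, 0, 0, 0, 0, 0, 0], [0, 0, 0, 0, 0, 0, 0]])

```text
clock: 15.25
position: [0.6156, 0.0759, 0.3664]
tool_rot: [-3.142, 0.0, 3.018]
wrist_force: [0.1, -0.6, -1.8]
opening: 0.227
grip_force: 49.2
```

Run:
```python
from h import *
st=bot.sense();print(st['position'],st['tool_rot'])
p=st['position'];tip=p-[0,0,.2564];C=np.array([.616,.0756,.058])
a=np.radians(-7.2);X=np.array([np.cos(a),np.sin(a),0]);Y=np.array([-X[1],X[0],0])
tiles=[]
for n,s in (('wrist',4),('side',7)):
    im,T=snap(n,n+'4.png');im=im[...,::-1].copy()
    q=proj(n,T,tip);print(n,'tip',q)
    q=q.astype(int);h=int(190/s*1.5);w=int(380/2/s*1.9)
    big=cv2.resize(im,None,fx=s,fy=s,interpolation=2)
    B=np.array([C+i*.02*X+j*.012*Y for i,j in((1,1),(1,-1),(-1,-1),(-1,1))])
    cv2.polylines(big,[np.int32((proj(n,T,B)+.5)*s)],True,(0,0,255),1)
    H=np.array([p-[0,0,.1964]-[0,0,.06*k]+i*.014*X for k,i in((0,1),(0,-1))]+[tip])
    cv2.polylines(big,[np.int32((proj(n,T,H)+.5)*s)],True,(255,255,0),1)
    x,y=q*s;tiles.append(big[max(0,y-300):max(0,y-300)+560,max(0,x-190):max(0,x-190)+380])
h=min(t.shape[0] for t in tiles)
cv2.imwrite('pics/c4.png',np.hstack([t[:h] for t in tiles]))
```

```text
[0.6156378  0.07586542 0.36642401] [-3.14154917e+00  2.54836214e-04  3.01764418e+00]
wrist tip [320.75548542 207.01125033]
side tip [301.92868585 154.16516738]
```

View pics/c4.png

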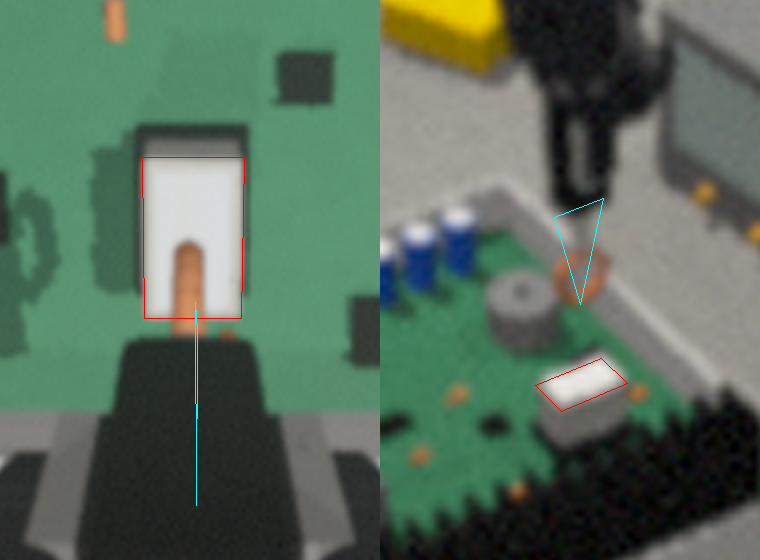

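Run:
```python
from h import *
st=bot.sense();T=pose('wrist',st);p=st['position'];tip=p-[0,0,.2564]
a=np.radians(-7.2);X=np.array([np.cos(a),np.sin(a),0]);t=np.linspace(0,6.28,200)
Q=tip+np.outer(.016*np.cos(t),X)+np.outer(.016+.016*np.sin(t),[0,0,1])
q=proj('wrist',T,Q);i=q[:,1].argmin();print('pred',q[i],'seen',(320*4-190+189)/4,(207*4-300+241)/4, 'per mm x',(proj('wrist',T,Q[i]+.001*X)-q[i]))
```

```text
pred [320.84363363 191.59109811] seen 319.75 192.25 per mm x [-0.00329256  1.30813162]
```

arm_command(deltas=[[0, 0, 0.02, 0.1, 0, 0, 0], [0, 0, 0, 0.2, 0, 0, 0], [0, 0, 0, 0.2, 0, 0, 0], [0, 0, 0, 0.15, 0, 0, 0], [0, 0, 0, 0.05, 0, 0, 0], [0, 0, 0, 0, 0, 0, 0], [0, 0, 0, 0, 0, 0, 0], [0, 0, 0, 0, 0, 0, 0]])

```text
clock: 16.35
position: [0.6158, 0.0771, 0.3247]
tool_rot: [3.142, 0.001, 3.018]
wrist_force: [0.6, -0.7, -1.0]
opening: 0.228
grip_force: 49.1
```

Run:
```python
from h import *
st=bot.sense();print(st['position'],st['tool_rot'])
p=st['position'];tip=p-[0,0,.2564];C=np.array([.616,.0766,.058])
a=np.radians(-7.2);X=np.array([np.cos(a),np.sin(a),0]);Y=np.array([-X[1],X[0],0])
tiles=[]
for n,s in (('wrist',4),('side',7)):
    im,T=snap(n,n+'5.png');im=im[...,::-1].copy()
    q=proj(n,T,tip).astype(int)
    big=cv2.resize(im,None,fx=s,fy=s,interpolation=2)
    if n=='side':
        B=np.array([C+i*.02*X+j*.012*Y for i,j in((1,1),(1,-1),(-1,-1),(-1,1))])
        cv2.polylines(big,[np.int32((proj(n,T,B)+.5)*s)],True,(0,0,255),1)
        t=np.linspace(0,6.28,40);Q=tip+np.outer(.016*np.cos(t),X)+np.outer(.016+.016*np.sin(t),[0,0,1])
        cv2.polylines(big,[np.int32((proj(n,T,Q)+.5)*s)],True,(255,255,0),1)
    x,y=q*s;tiles.append(big[max(0,y-300):max(0,y-300)+560,max(0,x-190):max(0,x-190)+380])
h=min(t.shape[0] for t in tiles)
cv2.imwrite('pics/c5.png',np.hstack([t[:h] for t in tiles]))
```

```text
[0.61576182 0.07706947 0.32473704] [3.14157524e+00 7.68633164e-04 3.01764680e+00]
```

View pics/c5.png

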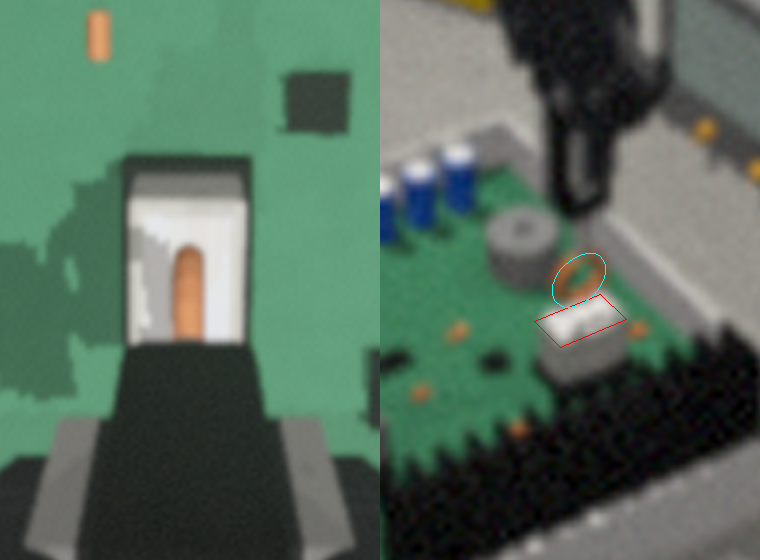

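The loop (at 189) is centred over the can (128 to 247), parallel to its long side, and about 1 cm above it. The side view agrees with the predicted outlines.

```bash
python3 -c "
from workcell import bot
print(bot.finish_job())"
```

```text
the job is handed in; nothing more can be done
None
```

The can is fully home, and the probe is held upright about 1 cm above its middle with the loop flat along its long side; I handed the job in at about 16.5 s of the 64 s, with no verdict returned.

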